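# Set the mitre box to 45 degrees and load the edging

## Robot

A 6-joint arm with a two-finger parallel gripper is mounted at the origin on a cart in front of the work surface, level with it; the furniture and walls round the work are solid. World frame = base frame: x ahead of the robot, y to its left, z up, the work surface at z = 0. Lengths are in m, angles in rad, forces in N, time in s.
With the tool pointing down it reaches from about 0.275 to 0.75 m from the base axis. Payload 10.2 kg.
Tool frame: the origin (TCP) lies where the fingers leave the gripper's body, on its centre line; the fingertips stand 73 mm ahead of it and the grasp point (between the pads) lies 54 mm ahead of it; z points along the fingers, y is the line along which they close (so a half turn about z gives the same grasp; the last joint's range is limited). The gripper opens to 85 mm and grips with 20 to 120 N. Pads are 22 mm wide; open, the fingers measure 114 mm over their backs; the gripper's body (76 mm by 85 mm) begins 54 mm behind the grasp point. The pads swing forward as they close: fully open they stand 13 mm farther back than shut.
Start: joints at [1.104, 0.313, 1.498, -0, 1.331, -0.223], TCP at [0.127, 0.509, 0.304] pointing down, gripper open.
Joint ranges: [-2.94, 2.94], [-0.97, 2.17], [0.19, 2.56], [-1.23, 4.37], [0.02, 3.11], [-2.88, 2.88]. Speed limits (rad/s): [2.39, 2.39, 3.01, 3.14, 3.14, 3.14].

## Interface

Orientations are given as a unit quaternion [x, y, z, w].
In Python, from rig import readout, cams, arm gives the robot as it stands.
- The arm moves only by the shell command python3 -m creep 'ROWS' [OPENING] [FORCE]. ROWS is JSON, one flat list of numbers, 6 for each row, row after row: the shift along the tool's x, y, z in mm, then the turn, a rotation vector about the tool's x, y, z in rad. A call has exactly 5 rows; each row shifts and turns the commanded pose from where the row before left it, along the tool's axes as they then stand; what a row does not reach is not made up. A row lasts 1/8 s, in which the tool goes at most 62.5 mm and 10.7 degrees, less where a joint would pass 70% of its speed; a pose out of reach is approached as far as the arm can. A call with a gripper value outside its range is refused whole. OPENING is the finger opening in mm, from 0 to 85.4, set as the call begins (- or left out, the last holds). The fingers move at their own pace and stop on an object; FORCE is the grip in N (left out, the last holds). Time passes only in rows, so rows that do not move let the fingers close, or fill a call up. It gives the time, the measured TCP pose, the force, the opening and the grip force at its end, in the units of the state.
- readout.get_obs(): the state, without advancing time (a new reading comes with each control period).
- cams.capture(name): name is "side" or "top" or "wrist"; returns (picture, depth): 400x640x3 uint8, red, green, blue; 400x640 float32, m along the optical axis (not along the pixel's ray), 0 where there is no reading.
- cams.camera_params(name): a dict with "mtx" (3x3 intrinsics, pixels), "eye" and "rotation" of the camera in the world. Camera axes: x right, y up, looking along -z (the intrinsics and any distortion apply to the point x, -y, -z); pixel columns grow to the right and rows downward; lengths in m; the calibration is good to about 2 mm. A picture is of the moment at which its call begins: read the wrist's pose just before it. camera_params takes no time and is no camera call; for the wrist camera it gives the pose at the moment of the call.
- arm.sign_off(): hands the job in; it is judged then, once.
The state is a dict: "time_s": time; "joint_pos": joint angles; "qd": joint speeds; "joint_torque": joint torques, N m; "eef_pos": TCP position; "ee_rot": TCP orientation; "ft_force": force on the tool from outside, world axes, zero at the start; "torque": the same for the moment, N m; "finger_gap": opening from 0.0 (shut) to 1.0 (fully open); "finger_force": force on a finger pad.
Only numpy, scipy, OpenCV 4.12 (cv2) and the standard library are available. Lean on these libraries where they do the work, as an engineer would, in place of code of your own. Each camera call takes 0.05 s, during which the arm holds its last target. There are 200 camera calls.

## Task

Get the mitre box ready for its next cut. Swing its arm by the knob into the 45-degree click stop on the right-hand side (as seen from the robot) and then push the thumb slide in the arm fully towards the knob so that the arm is locked there. Also lay the longer of the two wooden edging strips on the bed, right way up, with its flat back against the fence and its left end up against the length stop; do not shift the stop, and leave the other things on the worktop where they are.

Things in the scene. Friction and masses are not known exactly. Their poses are not given: they have to be found in the camera images.
- mitre_base: Grey and bare-metal mitre box, 295 mm wide, screwed to the worktop. Origin on the worktop below the arm's pivot; x to the back, y to its left (seen from the robot). Bed (tables and round turntable, flush) at z = 30 mm, x -22 to +24, y -125 to +170 mm. In front: a flat quadrant, radius 125 mm, with a notched rim. A spring plunger under the arm clicks into the notches.
- fence_gap (a point): Middle of the gap in the fence, in the plane of the fence's front face (x = +15 mm in mitre_base), on the bed. The fence is an upright plate 8 mm thick, up to z = 68 mm, in two halves: y from +36 to +170 mm and from -125 to -36 mm; a finger fits in the open 72 mm gap between them. Axes as mitre_base.
- mitre_arm (a joint): Angle of the swinging arm (rad). 0: square to the fence, knob at -x of mitre_base; positive: knob swung to the robot's right (-y). Click stops at -0.785, -0.393, 0, 0.393, 0.785; hard limits +-0.92. Leaving a stop takes some 3 to 6 N at the knob, between stops about 1 N (it stays where it is left); within about 2 degrees of a stop it is drawn in.
- knob_grip (a point): Middle of the arm's upright round black knob: 28 mm in diameter, z = 41 to 78 mm, 166 mm from the pivot; this point is at z = 60 mm. Site axes: x along the arm to the pivot, y across the arm. The arm is 56 mm wide. Two slotted upright saw guides (12 x 19 mm, top at z = 97 mm) stand on it: 129 mm from the pivot (37 mm inwards of the knob) and 67 mm behind the pivot.
- slide_nub (a point): Centre of the top (z = 40 mm) of the black ridged thumb slide, flush in a trough in the arm; open, 92 mm from the pivot. Nub 8 mm long along the arm, 24 wide, 10 high. The trough is 44 mm wide, floor at z = 30, cheeks up to z = 40 mm; it is open and level towards the pivot, so closed fingers fit in behind the nub and push it outwards. Axes: x along the arm to the pivot.
- lock_slide (a joint): Travel of the thumb slide (m): 0 open (pivot side), 0.012 locked (knob side). About 2 N to slide; it stays where it is left. Its bolt enters the rim only when the arm rests in a click stop; elsewhere it is blocked at about 0.006. Locked, the arm keeps about half a degree of play.
- stop_face (a point): Middle of the length stop's end face, which looks to the right (-y of mitre_base), 100 to 140 mm left of the pivot, 16 mm above the bed. The stop is a dark metal block 26 mm deep, its cap up to z = 77 mm, clamped on the left half of the fence; the clamp slips at about 60 N, so push against it gently. Axes as mitre_base.
- edging_long: The longer strip of pale wood edging: 200 mm long (along its y), 28 mm wide (x), 32 mm high, about 110 g. Origin: centre of its flat underside. Its flat back face is at x = +14 mm; the upper front edge (-x side) is rounded with a 14 mm radius, the front is upright up to 18 mm. It lies right way up.
- edging_back (a point): Centre of the flat back face of the longer strip (x = +14 mm, 16 mm up), axes as the strip's.
- edging_left_end (a point): Centre of the longer strip's end at its +y (100 mm from the middle, 16 mm up): the end that meets the stop when the flat back is at the fence. Axes as the strip's.
- edging_short: The shorter strip of the same edging, 110 mm long, 28 x 32 mm, a bystander. Origin: centre of its underside, y along its length. The two strips swap places from one start to the next.
- sealant: Bystander: a sealant cartridge standing upright, 50 mm in diameter, 319 mm tall, between the strips and the mitre box. Origin: centre of its foot.
- masking_tape: Bystander: a roll of masking tape lying flat, 104 mm across, 25 mm high. Origin: centre of its underside.
- filler_tub: Bystander: a white round tub with a blue lid, 121 mm across, 98 mm high. Origin: centre of its underside.

How it is judged:
By the outcome, as a careful person would: the job done as asked, in the order asked, and still so for the second after the job is handed in, with the robot touching nothing.
It also fails if it takes over 59 s, if anything falls off the work surface, if the arm or the gripper's body presses on something with over 40 N, if the wrist force passes 120 N, or if a joint passes its speed limit or range.

## Working session

There is one attempt and no reset: what is moved stays moved. The work goes in short steps, Python scripts to look and compute and a shell command to move; the robot and the scene stay as the last step left them, time stands still between calls to the robot, and variables do not carry over. Pictures are saved under pics/ and viewed, at most 10 in all, crops included, and the job is handed in when it is done.

```bash
ls; mkdir -p pics
cat > h.py <<'E'
import numpy as np, cv2, json
from rig import readout, cams, arm
from scipy.spatial.transform import Rotation as R
def snap(n,f=None):
    p=cams.camera_params(n); im,d=cams.capture(n)
    if f: cv2.imwrite('pics/'+f,im[:,:,::-1])
    return im,d,p
def cloud(d,p):
    K=np.array(p['mtx']); v,u=np.mgrid[0:d.shape[0],0:d.shape[1]]
    c=np.stack([(u-K[0,2])/K[0,0]*d,-(v-K[1,2])/K[1,1]*d,-d],-1)
    return c@np.array(p['rotation']).T+np.array(p['eye'])
def ray(u,v,p,z):
    K=np.array(p['mtx']); c=np.array([(u-K[0,2])/K[0,0],-(v-K[1,2])/K[1,1],-1])
    w=np.array(p['rotation'])@c; e=np.array(p['eye']); return e+w*(z-e[2])/w[2]
E
python3 - <<'E'
from h import *
np.set_printoptions(precision=4,suppress=True)
o=readout.get_obs(); print(o)
for n in ('top','side'):
    im,d,p=snap(n,n+'1.png'); print(n,p); np.savez('pics/'+n+'1.npz',im=im,d=d,**{k:np.array(v) for k,v in p.items()})
E
```

```text
pics
{'time_s': 0.0, 'joint_pos': array([ 1.1036,  0.3134,  1.4984,  0.    ,  1.331 , -0.2234]), 'qd': array([-0.0003,  0.0002, -0.0011, -0.0004,  0.0004,  0.0013]), 'joint_torque': array([ -0.0001, -41.2274, -25.9735,  -0.0002,   0.0042,   0.    ]), 'eef_pos': array([0.1267, 0.5093, 0.3034]), 'ee_rot': array([ 0.1216,  0.9926, -0.0006, -0.0002]), 'ft_force': array([ 0.8803, -0.1669,  0.9809]), 'torque': array([0.0271, 0.0139, 0.0522]), 'finger_force': 0.0, 'finger_gap': 1.0038984253218295}
top {'mtx': array([[398.4403,   0.    , 316.9575],
       [  0.    , 398.4403, 193.3327],
       [  0.    ,   0.    ,   1.    ]]), 'eye': array([ 0.3583, -0.0258,  1.2794]), 'rotation': array([ 0.0315, -0.0513, -0.6958,  0.7157])}
side {'mtx': array([[375.2721,   0.    , 321.06  ],
       [  0.    , 375.2721, 194.3947],
       [  0.    ,   0.    ,   1.    ]]), 'eye': array([ 0.1345, -0.3338,  0.9805]), 'rotation': array([ 0.2164, -0.1007, -0.4209,  0.8751])}
```

View pics/top1.png

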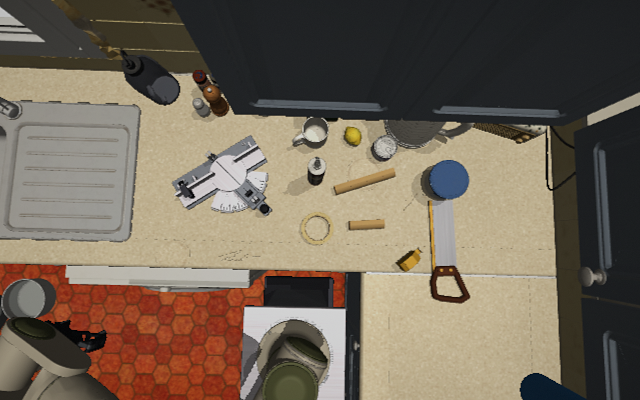

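View pics/side1.png

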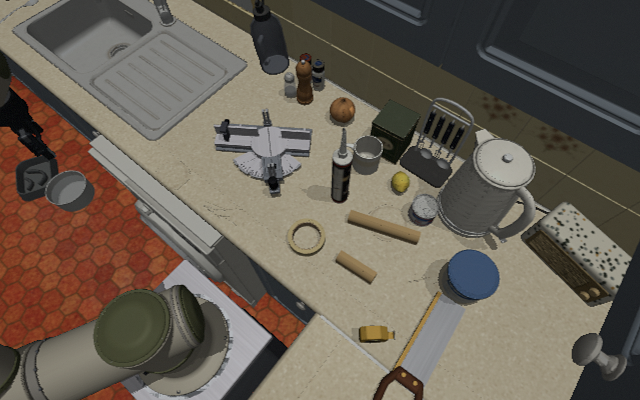

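The top view shows the mitre box around (230,175) with its knob at (264,209), the sealant at (316,170), the long strip at (365,181), the short one at (366,225) and the tape at (317,228). The side view agrees: mitre box (265,145), sealant (341,180), long strip (384,227). I'll measure next.

```bash
sed -i "s/p=cams.camera_params(n); im/p=cams.camera_params(n); p['rotation']=R.from_quat(p['rotation']).as_matrix(); im/" h.py
python3 - <<'E'
from h import *
np.set_printoptions(precision=4,suppress=True)
for n in ('top','side'):
    f=np.load('pics/'+n+'1.npz'); im=f['im']; p=dict(mtx=f['mtx'],eye=f['eye'],rotation=R.from_quat(f['rotation']).as_matrix())
    P=cloud(f['d'],p); ok=f['d']>0
    hsv=cv2.cvtColor(im,cv2.COLOR_RGB2HSV)
    print(n,'table z',np.median(P[...,2][ok&(abs(P[...,2])<.02)]))
    z=P[...,2]
    def comps(m,lab,mina=25):
        k,l,s,c=cv2.connectedComponentsWithStats(m.astype(np.uint8))
        for i in range(1,k):
            if s[i,4]<mina: continue
            pts=P[l==i]
            r=cv2.minAreaRect(pts[:,:2].astype(np.float32)*1000)
            print(lab,s[i],c[i].round(),'rect',np.round(r[0],1),np.round(r[1],1),round(r[2],1),'zmax',np.percentile(pts[:,2],[50,98]))
    work=ok&(P[...,0]>.2)&(P[...,0]<.75)&(abs(P[...,1])<.55)
    comps(work&(z>.015)&(z<.5),'obj')
    comps(work&(z>.026)&(z<.036)&(P[...,1]>.05),'bed')
    comps(work&(z>.055)&(z<.075)&(P[...,1]>.05),'fence',8)
    comps(work&(z>.036)&(z<.2)&(hsv[...,2]<70)&(P[...,1]>.05),'dark',4)
f=np.load('pics/top1.npz'); im=f['im'][120:230,160:290]
cv2.imwrite('pics/c1.png',cv2.resize(im[:,:,::-1],None,fx=5,fy=5,interpolation=cv2.INTER_CUBIC))
E
```

```text
top table z -0.0006279829431661277
obj [292 117  39  31 510] [312. 132.] rect [704.2 -35. ] [113.8  96.8] 87.2 zmax [0.0633 0.0957]
obj [ 372  118  104   43 1961] [411. 135.] rect [ 718.7 -382.9] [122.  329.2] 17.0 zmax [0.0788 0.2189]
obj [344 127  17  18 253] [352. 135.] rect [ 696.5 -167.4] [53.3 54.7] 87.0 zmax [0.042  0.0533]
obj [ 173  142   99   74 2895] [227. 180.] rect [553.5 226.4] [299.7 223.4] 85.8 zmax [0.031 0.082]
obj [307 157  19  28 414] [315. 170.] rect [558.6 -49.9] [48.2 48.2] 48.8 zmax [0.2122 0.3085]
obj [ 425  160   44   40 1370] [446. 180.] rect [ 553.5 -454.8] [119.6 120.5] 58.8 zmax [0.0951 0.0997]
obj [333 168  62  27 575] [364. 181.] rect [ 552. -209.] [ 28.5 200.6] 19.0 zmax [0.0298 0.0359]
obj [301 212  32  33 385] [317. 228.] rect [397.4 -60.8] [100.6  97.8] 1.8 zmax [0.0237 0.0289]
obj [349 219  35  11 318] [366. 224.] rect [ 412.8 -215.9] [ 28.  108.7] 4.4 zmax [0.0305 0.0357]
obj [397 251  23  21 271] [409. 261.] rect [ 303.1 -348.6] [30.5 65.9] 39.8 zmax [0.0584 0.0667]
obj [431 266  38  30 302] [447. 277.] rect [ 245.2 -482.8] [116.2  87.7] 89.7 zm
[... 3260 characters left out ...]
.8] 8.8 zmax [0.0672 0.0743]
fence [273 170   3   4  12] [274. 172.] rect [478.5 120.4] [5.  6.5] 40.6 zmax [0.068  0.0726]
fence [268 181  11   7  35] [273. 185.] rect [446.7  94.8] [13.5 26.5] 47.9 zmax [0.0674 0.0748]
dark [263 112   9  14  51] [266. 119.] rect [607.9 268.5] [11.7 23.7] 31.2 zmax [0.059  0.0953]
dark [215 119  44  22 341] [233. 130.] rect [511.7 313.7] [ 56.2 126.7] 18.0 zmax [0.0582 0.0788]
dark [264 125   4   1   4] [266. 125.] rect [599.6 269.9] [0.8 9.5] 38.8 zmax [0.0375 0.0376]
dark [281 131  29   8 164] [295. 135.] rect [622.  164.9] [ 5.2 85.2] 33.8 zmax [0.052  0.0665]
dark [265 164  15  26 189] [273. 178.] rect [470.9 125.3] [89.8 40.1] 40.0 zmax [0.0713 0.0934]
```

View pics/c1.png

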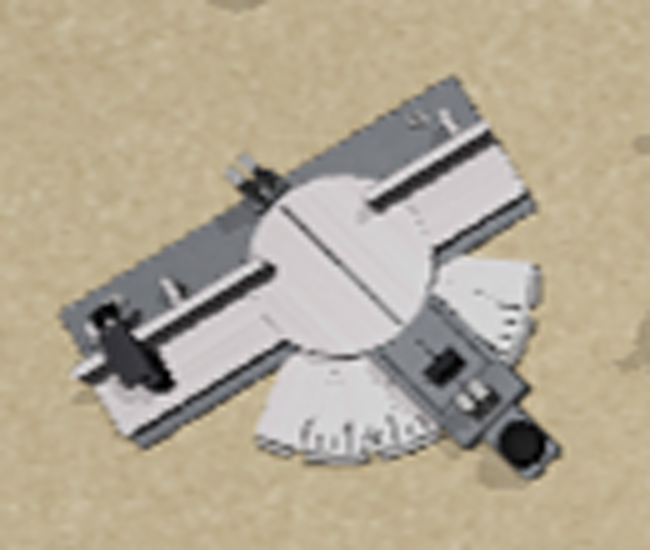

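The crop shows the arm partway between stops, slightly right of square. The knob is at (522,442), the nub at (443,365) and the stop at (130,345) in the crop. I'll refine the base pose, the stop, the strip's rounded side and the cabinet clearance.

Run:
```python
from h import *
np.set_printoptions(precision=1,suppress=True)
for n in ('top','side'):
    f=np.load('pics/'+n+'1.npz'); im=f['im']; p=dict(mtx=f['mtx'],eye=f['eye'],rotation=R.from_quat(f['rotation']).as_matrix())
    P=cloud(f['d'],p)*1000; ok=f['d']>0; z=P[...,2]
    hsv=cv2.cvtColor(im,cv2.COLOR_RGB2HSV)
    box=ok&(P[...,0]>400)&(P[...,0]<680)&(P[...,1]>60)&(P[...,1]<400)
    # yaw from fence (z 60-71) excluding stop: RANSAC-ish via right half and left inner piece
    m=box&(z>45)&(z<72); pts=P[m][:,:2]
    piv=np.array([564,224.]); yaw=np.radians(33.4)
    for it in range(6):
        c,s=np.cos(yaw),np.sin(yaw); B=(pts-piv)@np.array([[c,-s],[s,c]])
        sel=(abs(B[:,0]-19)<9)&(((B[:,1]<-38)&(B[:,1]>-125))|((B[:,1]>38)&(B[:,1]<95)))
        q=np.polyfit(B[sel,1],B[sel,0],1); yaw-=np.arctan(q[0])
    print(n,'yaw',np.degrees(yaw),'fence x off',np.median(B[sel,0]),'range y',np.percentile(B[sel&(B[:,1]<0),1],[1,99]),np.percentile(B[sel&(B[:,1]>0),1],[1,99]),sel.sum())
    kn=P[box&(hsv[...,2]<70)&(P[...,0]<465)&(z>72)]
    print('knob top',np.median(kn,0), kn.min(0),kn.max(0))
    w=box&(z>12); A=(P[w][:,:2]-piv)@np.array([[c,-s],[s,c]]); print('box extent base',np.percentile(A,[.5,99.5],axis=0))
    st=box&(hsv[...,2]<75)&(z>34)
    A=(P[st][:,:2]-piv)@np.array([[c,-s],[s,c]]); A=np.c_[A,P[st][:,2]]; A=A[(A[:,1]>85)]
    print('stop',np.percentile(A,[2,50,98],axis=0))
    for lo in range(85,175,5):
        a=A[(A[:,1]>=lo)&(A[:,1]<lo+5)]
        if len(a): print(lo,len(a),a[:,0].min(),a[:,0].max(),a[:,2].min(),a[:,2].max())
    nb=box&(hsv[...,2]<75)&(P[...,0]>485)&(P[...,0]<520)&(P[...,1]>130)&(P[...,1]<180); print('nub',P[nb].mean(0) if nb.any() else 0)
    # strip
    m=ok&(P[...,0]>480)&(P[...,0]<630)&(P[...,1]<-105)&(P[...,1]>-320)&(z>12)&(z<45); t=P[m]
    r=cv2.minAreaRect(t[:,:2].astype(np.float32)); a=np.radians(r[2]); c,s=np.cos(a),np.sin(a); S=(t[:,:2]-r[0])@np.array([[c,-s],[s,c]])
    print('strip',r,[ (lo,round(float(np.median(t[(S[:,0]>lo)&(S[:,0]<lo+4),2])),1)) for lo in range(-16,16,4) if ((S[:,0]>lo)&(S[:,0]<lo+4)).any()])
    cab=ok&(z>450)&(P[...,0]>300); print('cab',np.percentile(P[cab],[1,5,50],axis=0) if cab.any() else 0)
    ob=ok&(z>200)&(P[...,0]>200)&(P[...,0]<700)&(abs(P[...,1])<500); print('tall',[ (xx, P[ob&(abs(P[...,0]-xx)<25)].min(0), P[ob&(abs(P[...,0]-xx)<25)].max(0)) for xx in range(250,700,50) if (ob&(abs(P[...,0]-xx)<25)).any()])
```

```text
top yaw 34.009567300868824 fence x off 17.09747785682456 range y [-121.3  -38.6] [38.1 94.9] 191
knob top [451.1 103.6  75.7] [439.1  91.3  72. ] [463.7 113.2  82.6]
box extent base [[-168.2 -151.4]
 [  67.1  165.4]]
stop [[-11.2  90.8  35.6]
 [ 15.7 131.5  68.2]
 [ 43.1 163.5  80.6]]
85 3 15.972357780553152 16.39324500768299 40.15847839566122 52.69511016087747
90 4 15.470578344132187 16.726465912837323 39.65582781214905 60.680466890622455
95 4 15.676743537022354 16.537341576608515 36.33329001397034 61.02291697036954
100 3 15.68648292203834 16.303624669783975 41.26372750361607 58.104056230342316
105 4 15.85605066180744 16.49896129583052 34.664800916304195 59.62219786325096
110 3 15.698118571028242 16.937106801365882 45.48793109118399 58.939360039745424
115 4 14.99667058878933 17.133157684670994 34.49081174261015 56.27716638132307
120 4 15.237457790844084 16.87204088369704 39.12465802603493 62.318926973275126
125 47 -11.09990679795151 42.98952379279832 34.68263135179983 79.63139593771484
130 34 -12.073604359446596 44.73651127278774 46.282029606904864 82.15536138273794
135 25 -7.540487
[... 2475 characters left out ...]
155 12 13.12603687926358 16.79011709231382 34.70292110906392 62.97098227493192
160 9 13.890505078372117 16.00922303466224 34.59882691730076 63.37660511050747
165 3 16.054471047921435 16.95722120342423 36.42211840722176 45.958785585874296
nub [500.8 150.7  34.8]
strip ((574.326904296875, -206.7420654296875), (76.7315902709961, 202.59530639648438), 18.829206466674805) [(-16, 31.5), (-12, 31.3), (-8, 28.3)]
cab [[ 303.1 -526.8  565. ]
 [ 319.5 -524.8  570.2]
 [ 584.9 -336.7  624.7]]
tall [(300, array([ 293.5, -500. ,  602.3]), array([ 324.3, -491. ,  630.2])), (550, array([535.8, -78.5, 200. ]), array([574.6, -29.9, 320.5])), (600, array([ 575.1, -494.6,  210.9]), array([600.1,  53.6, 745.9]))]
```

```bash
cat > plan.py <<'E'
from h import *
def pose(o=None):
    o=o or readout.get_obs(); return np.array(o['eef_pos'])*1000, R.from_quat(o['ee_rot']).as_matrix()
def plan(wps,p=None,M=None,q=0.5):
    """wps: (x,y,z mm TCP, tool-y angle deg, rows); prints calls of 5 rows; returns end"""
    if p is None: p,M=pose()
    rows=[]
    for x,y,z,phi,n in wps:
        T=np.array([x,y,z],float); f=np.radians(phi)
        G=np.array([[-np.sin(f),np.cos(f),0],[np.cos(f),np.sin(f),0],[0,0,-1.]])
        for k in range(n,0,-1):
            s=np.round(M.T@(T-p)/k/q)*q
            t=np.round(R.from_matrix(M.T@G).as_rotvec()/k,3 if k==1 else 2)
            p=p+M@s; M=M@R.from_rotvec(t).as_matrix(); rows.append([*(float(a) for a in s),*(float(a) for a in t)])
    while len(rows)%5: rows.append([0]*6)
    for i in range(0,len(rows),5): print(json.dumps([(int(a) if a==int(a) else a) for r in rows[i:i+5] for a in r]).replace(' ',''))
    print('end',np.round(p,1))
    return p,M
E
sed -i 's/T=np.array(\[x,y,z\],float); f=np.radians(phi)/T=np.array([x,y,z],float); f=np.radians(phi); /' plan.py
python3 - <<'E'
from plan import *
plan([(451,101,250,-42.6,13),(451,101,250,-42.6,2)])
E
```

```text
[-32,-24.5,4,0,0,0.16,-35.5,-19,4,0,0,0.16,-38,-13,4,0,0,0.16,-39.5,-7,4,0,0,0.16,-40,-0.5,4,0,0,0.16]
[-39.5,5.5,4,0,0,0.16,-38.5,12,4,0,0,0.16,-36,18,4.5,0,0,0.16,-32.5,23.5,4,0,0,0.16,-28.5,28,4.5,0,0,0.16]
[-23.5,32.5,4,0,0,0.16,-18,35.5,4.5,0,0,0.16,-12,38.5,4,0,0.001,0.151,0,0,0,0,0,0,0,0,0,0,0,0]
end [451.2 101.  250.1]
```

```bash
python3 -m creep '[-32,-24.5,4,0,0,0.16,-35.5,-19,4,0,0,0.16,-38,-13,4,0,0,0.16,-39.5,-7,4,0,0,0.16,-40,-0.5,4,0,0,0.16]'
python3 -m creep '[-39.5,5.5,4,0,0,0.16,-38.5,12,4,0,0,0.16,-36,18,4.5,0,0,0.16,-32.5,23.5,4,0,0,0.16,-28.5,28,4.5,0,0,0.16]'
python3 -m creep '[-23.5,32.5,4,0,0,0.16,-18,35.5,4.5,0,0,0.16,-12,38.5,4,0,0.001,0.151,0,0,0,0,0,0,0,0,0,0,0,0]'
python3 - <<'E'
from plan import *
np.set_printoptions(precision=4,suppress=True)
im,d,p=snap('wrist','w1.png'); print(p['eye']); o=readout.get_obs(); print(o['eef_pos'],o['joint_pos'])
P=cloud(d,p)*1000; hsv=cv2.cvtColor(im,cv2.COLOR_RGB2HSV); z=P[...,2]
m=(hsv[...,2]<75)&(z>68)&(z<90)&(d>0); k,l,s,c=cv2.connectedComponentsWithStats(m.astype(np.uint8))
for i in range(1,k):
    if s[i,4]>60: q=P[l==i]; print(s[i],c[i],np.median(q,0),q.min(0),q.max(0))
E
```

```text
time_s: 0.72
eef_pos: [0.2527, 0.3515, 0.2836]
ee_rot: [0.501, 0.866, -0.0, -0.0]
ft_force: [0.9, 0.2, 0.3]
finger_gap: 0.997
finger_force: 0.0
time_s: 1.35
eef_pos: [0.377, 0.1941, 0.2627]
ee_rot: [0.798, 0.602, -0.0, -0.0]
ft_force: [-0.1, -0.1, -0.3]
finger_gap: 1.003
finger_force: 0.0
time_s: 1.98
eef_pos: [0.4509, 0.1015, 0.2502]
ee_rot: [0.916, 0.402, 0.0, -0.001]
ft_force: [-0.3, 1.0, 0.4]
finger_gap: 0.997
finger_force: 0.0
[0.5055 0.1603 0.3207]
[0.4508 0.1018 0.2504] [-0.0327  0.2276  1.7578  0.001   1.156   0.709 ]
[301 174  36  35 968] [318.469  190.9401] [454.4103 103.3521  77.7004] [440.7895  89.4788  68.1235] [466.4227 115.3447  80.0535]
[ 513  209   65   56 1219] [535.0837 229.3921] [555.9047 -30.502   79.634 ] [536.6563 -50.2614  68.0071] [582.4155 -26.2757  89.9293]
```

View pics/w1.png

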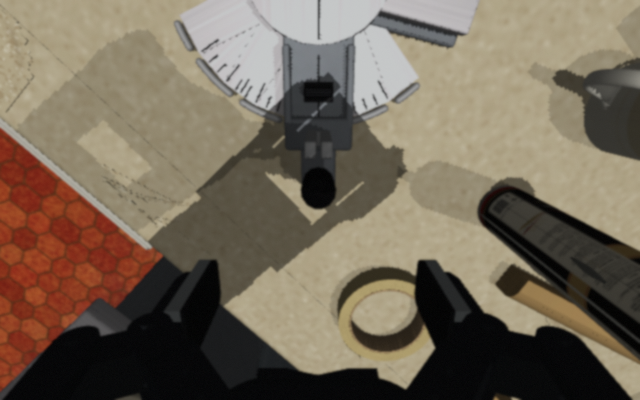

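The wrist view shows the knob at (318,190), with the arm vertical and aligned in the image, and both fingers clear of things. I'll descend, cage the knob and swing it along the arc.

Run:
```python
from plan import *
p,M=plan([(452.5,102,120,-42.6,5)])
p,M=plan([(452.5,102,120,-42.6,1)],p,M)
w=[]
for i in range(1,11):
    a=47.4+3.15*i; w.append((564.9-166*np.cos(np.radians(a)),224.2-166*np.sin(np.radians(a)),120,a-90,1))
plan(w,p,M)
```

```text
[0,0,26,0,0,0,0.5,0.5,26,0,0,0,0,0,26,0,0,0,0.5,0.5,26,0,0,0,0,0,26.5,0,-0.001,0.001]
end [452.2 102.  119.9]
[0,0,0,0,0,0,0,0,0,0,0,0,0,0,0,0,0,0,0,0,0,0,0,0,0,0,0,0,0,0]
end [452.2 102.  119.9]
[0.5,9.5,0,0,0,-0.055,0.5,9,0,0,0,-0.055,0,9,0,-0.001,0,-0.055,0.5,9,0,0,0,-0.055,0,9.5,0,0,0,-0.055]
[0.5,9,0,0,0,-0.055,0,9,0,0,0,-0.054,0.5,9,0,0,0,-0.055,0,9.5,0,0,0,-0.055,0.5,9,0,0,0,-0.055]
end [533.1  61.5 119.9]
```

```bash
python3 -m creep '[0,0,26,0,0,0,0.5,0.5,26,0,0,0,0,0,26,0,0,0,0.5,0.5,26,0,0,0,0,0,26.5,0,0,0]'
python3 -m creep '[0,0,0,0,0,0,0,0,0,0,0,0,0,0,0,0,0,0,0,0,0,0,0,0,0,0,0,0,0,0]' 31 20
python3 -m creep '[0.5,9.5,0,0,0,-0.055,0.5,9,0,0,0,-0.055,0,9,0,0,0,-0.055,0.5,9,0,0,0,-0.055,0,9.5,0,0,0,-0.055]'
```

```text
time_s: 2.65
eef_pos: [0.4524, 0.1022, 0.1194]
ee_rot: [0.915, 0.403, 0.001, -0.0]
ft_force: [0.5, -0.7, -0.4]
finger_gap: 0.998
finger_force: 0.0
time_s: 3.28
eef_pos: [0.4529, 0.1013, 0.1202]
ee_rot: [0.916, 0.402, 0.001, -0.0]
ft_force: [-0.6, 0.4, -0.4]
finger_gap: 0.362
finger_force: 0.0
time_s: 3.9
eef_pos: [0.4906, 0.0754, 0.1199]
ee_rot: [0.852, 0.524, 0.0, -0.001]
ft_force: [-1.1, 1.0, 0.1]
finger_gap: 0.362
finger_force: 1.1
```

Force is about 1.5 N opposing the motion, as expected. Continuing.

```bash
python3 -m creep '[0.5,9,0,0,0,-0.055,0,9,0,0,0,-0.055,0.5,9,0,0,0,-0.055,0,9.5,0,0,0,-0.055,0.5,9,0,0,0,-0.055]'
python3 -m creep '[0,0,0,0,0,0,0,0,0,0,0,0,0,0,0,0,0,0,0,0,0,0,0,0,0,0,0,0,0,0]' 70
python3 - <<'E'
from plan import *
plan([(533,61.5,220,-11,5)])
E
```

```text
time_s: 4.53
eef_pos: [0.5338, 0.0607, 0.1199]
ee_rot: [0.772, 0.636, 0.0, -0.0]
ft_force: [-0.2, -0.4, 0.9]
finger_gap: 0.362
finger_force: 0.0
time_s: 5.15
eef_pos: [0.5336, 0.0608, 0.12]
ee_rot: [0.772, 0.635, 0.001, -0.0]
ft_force: [0.9, 0.3, -0.5]
finger_gap: 0.819
finger_force: 0.0
[0,0,-20,0,0,0,0,0,-20,0,0,0,0,0,-20,0,0,0,0.5,-0.5,-20,0,0,0,0,0,-20,0.001,-0.001,-0.002]
end [533.2  61.4 220. ]
```

```bash
python3 -m creep '[0,0,-20,0,0,0,0,0,-20,0,0,0,0,0,-20,0,0,0,0,0,-20,0,0,0,0,0,-20,0,0,0]' 0
python3 - <<'E'
from plan import *
np.set_printoptions(precision=1,suppress=True)
im,d,p=snap('wrist','w2.png'); print(p['eye'])
P=cloud(d,p)*1000; hsv=cv2.cvtColor(im,cv2.COLOR_RGB2HSV); z=P[...,2]
for lab,m in (('knob',(hsv[...,2]<75)&(z>68)&(z<90)&(d>0)),('nub',(hsv[...,2]<60)&(z>36)&(z<48)&(d>0))):
  k,l,s,c=cv2.connectedComponentsWithStats(m.astype(np.uint8))
  for i in range(1,k):
    if s[i,4]>60: q=P[l==i]; print(lab,s[i],c[i],np.median(q,0),q.mean(0),cv2.minAreaRect(q[:,:2].astype(np.float32)))
E
```

```text
time_s: 5.78
eef_pos: [0.5335, 0.0607, 0.2206]
ee_rot: [0.772, 0.635, 0.0, -0.0]
ft_force: [-0.3, -0.5, 0.7]
finger_gap: 0.001
finger_force: 0.0
[0.5 0.1 0.3]
knob [301 143  13   8  75] [307.6 145.9] [536.5 104.1  80. ] [536.4 104.   79. ] ((536.2437744140625, 103.90975189208984), (1.1877151727676392, 7.379283428192139), 74.0906982421875)
knob [319 143  13   7  77] [324.6 145.9] [547.  102.   79.9] [546.9 101.9  79.3] ((547.0828247070312, 101.77455139160156), (1.3396610021591187, 7.5984883308410645), 74.24620056152344)
knob [ 296  186   41   40 1249] [316.2 205.4] [533.8  63.6  77.7] [533.8  63.2  76.9] ((533.568115234375, 62.0718994140625), (26.144073486328125, 25.694557189941406), 29.419754028320312)
knob [548 248  65  27 673] [575.  257.4] [702.5  -7.5  80. ] [703.4  -8.2  79.9] ((702.919189453125, -9.774578094482422), (7.818150520324707, 44.614295959472656), 83.81949615478516)
knob [622 252  18  37 416] [632.3 266.5] [747.5 -26.8  74.6] [748.  -27.5  74.7] ((747.9335327148438, -28.752765655517578), (22.101497650146484, 9.834406852722168), 66.14949035644531)
knob [ 501  261   48  
[... 1285 characters left out ...]
] [346.5 150. ] [564.6  86.4  40.1] [561.8  88.8  40.1] ((562.2003784179688, 89.11085510253906), (23.075721740722656, 10.556297302246094), 38.401615142822266)
nub [589 225  51  34 591] [610.5 238.5] [755.6 -20.7  41.7] [758.6 -22.9  41.8] ((762.64794921875, -20.95229721069336), (41.18320083618164, 15.414581298828125), 27.305686950683594)
nub [483 269   9  19  71] [486.1 277.9] [658.7 -40.   40.9] [658.9 -40.5  41.4] ((658.6727905273438, -43.080570220947266), (18.27116584777832, 1.6766901016235352), 83.99830627441406)
nub [374 280  25  17 125] [387.1 286.8] [576.1 -32.2  41.2] [576.  -32.9  41.5] ((575.75927734375, -33.2181396484375), (2.950284481048584, 21.63226890563965), 54.20426940917969)
```

View pics/w2.png

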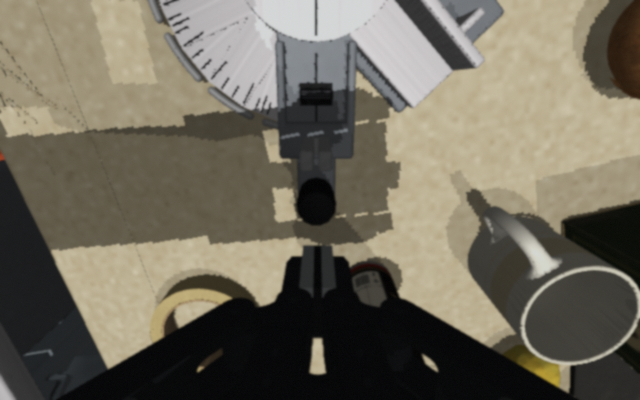

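The wrist view shows the arm in line with the 45° direction: the nub rectangle is at 78.8°, which equals the base yaw plus 45°. The nub is at (316,94) px, world (547,132), and the knob at (316,205). Next I'll place the closed fingers behind the nub.

Run:
```python
from plan import *
plan([(551,152,160,-11.1,5),(551,152,107,-11.1,5)])
```

```text
[18.5,-0.5,12.5,0,0,0,18.5,-0.5,12.5,0,0,0,18.5,0,13,0,0,0,18.5,-0.5,12.5,0,0,0,18.5,0,13,0.005,-0.001,0]
[0,0,10.5,0,0,0,0,0,10.5,0,0,0,0,0,10.5,0,0,0,0,0,10.5,0,0,0,0,0,11,0,0,0]
end [551.  151.8 106.8]
```

```bash
python3 -m creep '[18.5,-0.5,12.5,0,0,0,18.5,-0.5,12.5,0,0,0,18.5,0,13,0,0,0,18.5,-0.5,12.5,0,0,0,18.5,0,13,0,0,0]'
python3 -m creep '[0,0,10.5,0,0,0,0,0,10.5,0,0,0,0,0,10.5,0,0,0,0,0,10.5,0,0,0,0,0,11,0,0,0]'
python3 -m creep '[-2,0,0,0,0,0,-2,0,0,0,0,0,-2,0,0,0,0,0,-2,0,0,0,0,0,0,0,0,0,0,0]'
```

```text
time_s: 6.45
eef_pos: [0.5501, 0.1533, 0.1553]
ee_rot: [0.772, 0.635, 0.0, -0.0]
ft_force: [0.3, -0.0, -0.2]
finger_gap: -0.001
finger_force: 0.0
time_s: 7.08
eef_pos: [0.5501, 0.1516, 0.1029]
ee_rot: [0.772, 0.635, 0.001, -0.0]
ft_force: [0.4, 0.6, 0.3]
finger_gap: -0.001
finger_force: 0.0
time_s: 7.7
eef_pos: [0.5485, 0.1439, 0.1036]
ee_rot: [0.772, 0.635, 0.0, -0.0]
ft_force: [-0.6, 0.6, -0.2]
finger_gap: 0.002
finger_force: 0.0
```

```bash
python3 -m creep '[-2,0,-2,0,0,0,-2,0,0,0,0,0,-2,0,0,0,0,0,-1,0,0,0,0,0,0,0,0,0,0,0]'
python3 -m creep '[-1,0,0,0,0,0,-1,0,0,0,0,0,-1,0,0,0,0,0,0,0,0,0,0,0,0,0,0,0,0,0]'
```

```text
time_s: 8.32
eef_pos: [0.5472, 0.137, 0.1055]
ee_rot: [0.772, 0.635, 0.0, 0.0]
ft_force: [0.4, 0.6, -0.2]
finger_gap: -0.001
finger_force: 0.2
time_s: 8.95
eef_pos: [0.5469, 0.136, 0.1056]
ee_rot: [0.772, 0.635, 0.002, -0.001]
ft_force: [3.4, 14.3, -1.8]
finger_gap: -0.005
finger_force: 7.3
```

```bash
python3 -m creep '[3,0,0,0,0,0,0,0,-20,0,0,0,0,0,-35,0,0,0,0,0,-35,0,0,0,-20,0,-20,0,0,0]'
python3 -m creep '[-30,0,-5,0,0,0,-25,0,0,0,0,0,0,0,0,0,0,0,0,0,0,0,0,0,0,0,0,0,0,0]' 60
python3 - <<'E'
from plan import *
np.set_printoptions(precision=1,suppress=True)
im,d,p=snap('wrist','w3.png')
P=cloud(d,p)*1000; hsv=cv2.cvtColor(im,cv2.COLOR_RGB2HSV); z=P[...,2]
for lab,m in (('knob',(hsv[...,2]<75)&(z>68)&(z<90)&(d>0)),('nub',(hsv[...,2]<60)&(z>36)&(z<48)&(d>0))):
  k,l,s,c=cv2.connectedComponentsWithStats(m.astype(np.uint8))
  for i in range(1,k):
    q=P[l==i]
    if s[i,4]>60 and abs(q[:,0].mean()-545)<40 and q[:,1].mean()>20: print(lab,s[i],c[i],np.median(q,0),q.mean(0),cv2.minAreaRect(q[:,:2].astype(np.float32)))
cv2.imwrite('pics/w3c.png',cv2.resize(im[0:260,180:460,::-1],None,fx=2,fy=2))
# long strip from both fixed cameras' first pictures + now
for n in ('top','side'):
    im,d,p=snap(n); P=cloud(d,p)*1000; z=P[...,2]
    m=(d>0)&(z>12)&(z<45)&(P[...,0]>480)&(P[...,0]<640)&(P[...,1]<-100)&(P[...,1]>-330)
    k,l,s,c=cv2.connectedComponentsWithStats(m.astype(np.uint8)); i=1+np.argmax(s[1:,4]); t=P[l==i]
    r=cv2.minAreaRect(t[:,:2].astype(np.float32)); a=np.radians(r[2]); cs,sn=np.cos(a),np.sin(a); S=(t[:,:2]-r[0])@np.array([[cs,-sn],[sn,cs]])
    print(n,'strip',r,[(lo,round(float(np.median(t[(S[:,0]>lo)&(S[:,0]<lo+4),2])),1),int(((S[:,0]>lo)&(S[:,0]<lo+4)).sum())) for lo in range(-16,16,4) if ((S[:,0]>lo)&(S[:,0]<lo+4)).any()])
E
```

```text
time_s: 9.57
eef_pos: [0.5434, 0.1176, 0.2171]
ee_rot: [0.772, 0.636, 0.001, 0.001]
ft_force: [0.2, -0.2, -0.1]
finger_gap: -0.002
finger_force: 0.0
time_s: 10.2
eef_pos: [0.5327, 0.0642, 0.2203]
ee_rot: [0.772, 0.636, 0.0, -0.0]
ft_force: [-0.2, 1.2, -1.0]
finger_gap: 0.699
finger_force: 0.0
knob [303 148  14  20  98] [310.7 152.5] [536.9 103.9  79.2] [536.6 103.   79.2] ((537.612060546875, 100.36908721923828), (6.2015485763549805, 12.447518348693848), 30.594385147094727)
knob [321 148  13   9  86] [326.5 151.2] [546.5 102.   79.9] [546.5 102.   79.4] ((546.6608276367188, 101.90589904785156), (1.6482186317443848, 7.659808158874512), 85.7303695678711)
knob [ 299  190   40   40 1235] [318.2 209.9] [533.7  63.7  77.7] [533.7  63.4  76.9] ((533.6779174804688, 61.976898193359375), (26.446243286132812, 25.96592903137207), 24.665225982666016)
nub [ 280   91   75   72 2007] [317.1 138.5] [540.7 104.5  40.3] [541.1 104.9  40.4] ((542.0767822265625, 111.19873046875), (50.27082061767578, 53.91838836669922), 83.60449981689453)
nub [302 109  33  12 389] [318.1 114.5] [545.1 121.9  40.6] [545.2 121.8  40.5] ((545.0621948242188, 121.72183227539062), (7.915797710418701, 23.258686065673828), 78.65571594238281)
top strip ((552.0986938476562, -209.2368621826172), (28.494234085083008, 200.63897705078125), 18.968769073486328) [(-16, 21.1, 57), (-12, 27.0, 85), (-8, 29.6, 84), (-4, 31.4, 76), (0, 31.7, 77), (4, 31.3, 81), (8, 31.6, 78), (12, 31.2, 41)]
side strip ((552.3165893554688, -212.6038818359375), (30.94919204711914, 199.5342254638672), 18.868377685546875) [(-16, 19.6, 158), (-12, 26.6, 146), (-8, 30.0, 133), (-4, 32.1, 109), (0, 31.7, 99), (4, 31.8, 93), (8, 31.8, 98), (12, 31.5, 61)]
```

View pics/w3c.png

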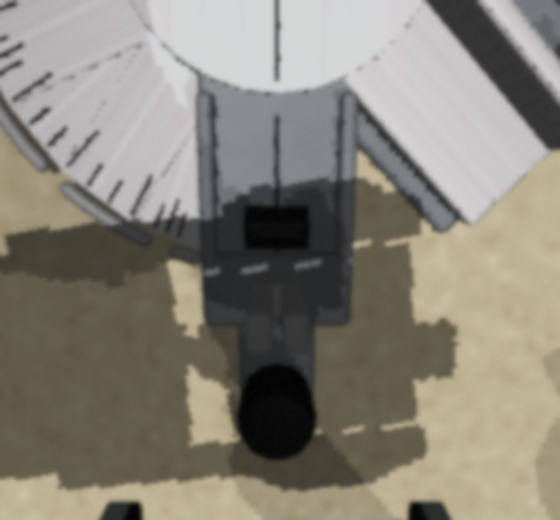

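The view shows the nub at (276,227) in the crop, moved about 11 mm towards the knob, with the arm still in the stop. One firmer push will confirm it is fully home.

Run:
```python
from plan import *
plan([(549,144,162,-11.1,5),(549,144,107,-11.1,5)])
```

```text
[16.5,0,11.5,0,0,0,16.5,0,11.5,0,0,0,16,0,12,0,0,0,16.5,0.5,11.5,0,0,0,16,0,12,0,-0.001,0.001]
[0,0,11,0,0,0,0,0,11,0,0,0,0,0,11,0,0,0,0,0,11,0,0,0,0,0,11,0,0,0]
end [548.8 143.9 106.9]
```

```bash
python3 -m creep '[16.5,0,11.5,0,0,0,16.5,0,11.5,0,0,0,16,0,12,0,0,0,16.5,0,11.5,0,0,0,16,0,12,0,0,0]' 0
python3 -m creep '[0,0,11,0,0,0,0,0,11,0,0,0,0,0,11,0,0,0,0,0,11,0,0,0,0,0,10,0,0,0]'
python3 -m creep '[-3,0,0,0,0,0,-3,0,0,0,0,0,-1,0,0,0,0,0,0,0,0,0,0,0,0,0,0,0,0,0]'
python3 -m creep '[-1,0,0,0,0,0,-1,0,0,0,0,0,-1,0,0,0,0,0,-1,0,0,0,0,0,0,0,0,0,0,0]'
```

```text
time_s: 10.98
eef_pos: [0.5485, 0.1448, 0.161]
ee_rot: [0.772, 0.635, 0.0, -0.0]
ft_force: [0.5, -0.4, 0.4]
finger_gap: -0.001
finger_force: 0.0
time_s: 11.6
eef_pos: [0.5484, 0.1433, 0.1073]
ee_rot: [0.772, 0.635, 0.0, -0.0]
ft_force: [-0.2, 0.1, 0.0]
finger_gap: 0.002
finger_force: 0.0
time_s: 12.22
eef_pos: [0.5472, 0.1368, 0.1083]
ee_rot: [0.772, 0.635, 0.001, 0.0]
ft_force: [0.6, 1.7, 1.9]
finger_gap: 0.004
finger_force: 1.1
time_s: 12.85
eef_pos: [0.5468, 0.1352, 0.1085]
ee_rot: [0.772, 0.635, 0.003, -0.001]
ft_force: [4.6, 19.6, -0.3]
finger_gap: -0.003
finger_force: 10.2
```

The nub stays put under 20 N, so the arm is locked. Now the strip, approached in front of the sealant.

Run:
```python
from plan import *
p,M=plan([(548,140,109,-11,1),(548,140,210,-11,2),(420,80,240,-5,3),(390,-60,240,5,3),(450,-180,220,15,3),(550,-229.4,200,18.9,3)])
```

```text
[5,0,-0.5,0.003,-0.006,-0.003,0,0,-50.5,0,0,0,0,0,-50.5,0,0,0,-28,-38,-10,0,0,-0.03,-26.5,-39,-10,0,0,-0.04]
[-25,-39.5,-10,0,0,-0.034,-47.5,-6,0,0,0,-0.06,-47,-8.5,0,0,0,-0.06,-46,-12,0,0,0,-0.055,-41.5,16.5,6.5,0,0,-0.06]
[-42.5,14,6.5,0,0,-0.06,-43.5,11.5,7,0,0,-0.054,-24.5,28,6.5,0,0,-0.02,-25,27.5,6.5,0,0,-0.02,-25.5,26.5,7,0,0,-0.028]
end [ 549.7 -229.3  199.9]
```

```bash
python3 -m creep '[5,0,-0.5,0,-0.006,0,0,0,-50.5,0,0,0,0,0,-50.5,0,0,0,-28,-38,-10,0,0,-0.03,-26.5,-39,-10,0,0,-0.04]'
python3 -m creep '[-25,-39.5,-10,0,0,-0.034,-47.5,-6,0,0,0,-0.06,-47,-8.5,0,0,0,-0.06,-46,-12,0,0,0,-0.055,-41.5,16.5,6.5,0,0,-0.06]' 80
python3 -m creep '[-42.5,14,6.5,0,0,-0.06,-43.5,11.5,7,0,0,-0.054,-24.5,28,6.5,0,0,-0.02,-25,27.5,6.5,0,0,-0.02,-25.5,26.5,7,0,0,-0.028]'
python3 - <<'E'
from plan import *
np.set_printoptions(precision=1,suppress=True)
o=readout.get_obs(); print(o['joint_pos'])
im,d,p=snap('wrist','w4.png'); P=cloud(d,p)*1000; z=P[...,2]
hsv=cv2.cvtColor(im,cv2.COLOR_RGB2HSV)
m=(d>0)&(z>12)&(z<45)&(P[...,0]>480)&(P[...,0]<640)&(P[...,1]<-100)&(P[...,1]>-330)&(hsv[...,1]>50)&(hsv[...,2]>70)
k,l,s,c=cv2.connectedComponentsWithStats(m.astype(np.uint8)); i=1+np.argmax(s[1:,4]); t=P[l==i]
print(s[i],cv2.minAreaRect(t[:,:2].astype(np.float32)), np.median(t[:,2]))
plan([(558.7,-229.4,77,18.9,5)])
E
```

```text
time_s: 13.48
eef_pos: [0.4605, 0.0977, 0.2301]
ee_rot: [0.749, 0.663, -0.002, 0.002]
ft_force: [1.4, -0.1, 0.1]
finger_gap: -0.0
finger_force: 0.0
time_s: 14.1
eef_pos: [0.4078, -0.103, 0.2348]
ee_rot: [0.654, 0.757, -0.002, 0.002]
ft_force: [0.7, 0.4, 0.3]
finger_gap: 0.936
finger_force: 0.0
time_s: 14.72
eef_pos: [0.549, -0.2322, 0.201]
ee_rot: [0.582, 0.813, -0.003, 0.001]
ft_force: [-0.7, 0.0, 1.0]
finger_gap: 0.934
finger_force: 0.0
[-0.6  0.6  1.4 -0.   1.2 -0.9]
[ 314   92   40  199 4639] ((561.075439453125, -232.54713439941406), (27.5705509185791, 155.77972412109375), 18.973621368408203) 32.394659345816535
[0.5,1.5,24.5,0,0,0,0.5,2,24.5,0,0,0,0.5,1.5,24.5,0,0,0,0.5,2,24.5,0,0,0,0,1.5,24.5,-0.002,0.005,-0.002]
end [ 558.5 -229.6   77.2]
```

View pics/w4.png

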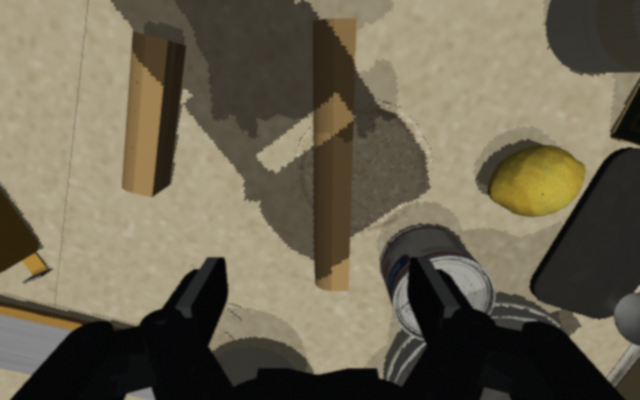

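The view shows the long strip upright from (335,18) to (333,290), aligned with the tool, and a tin at (437,275) near the right finger. I'll check the tin clearance and the strip's ends.

Run:
```python
from plan import *
np.set_printoptions(precision=1,suppress=True)
p=cams.camera_params('wrist'); p['rotation']=R.from_quat(p['rotation']).as_matrix()
for uv in ((335,18),(333,290),(314,150),(356,150)): print(uv,ray(*uv,p,.032)*1000)
for n in ('wrist','top','side'):
    im,d,p=snap(n); P=cloud(d,p)*1000; z=P[...,2]
    m=(d>0)&(z>14)&(z<180)&(P[...,0]>590)&(P[...,0]<720)&(P[...,1]>-290)&(P[...,1]<-190)
    if n=='wrist': m&=(np.mgrid[0:400,0:640][0]<310)&(z<120)
    t=P[m]; print(n,t.min(0),t.max(0),np.median(t,0),len(t))
```

```text
(335, 18) [ 523.6 -118.3   32. ]
(333, 290) [ 589.2 -305.9   32. ]
(314, 150) [ 537.9 -201.9   32. ]
(356, 150) [ 565.9 -192.3   32. ]
wrist [ 590. -290.   14.] [ 710.4 -190.    60. ] [ 649.6 -248.9   52.6] 5256
top [ 654.3 -289.8   27. ] [ 719.4 -190.3   89.1] [ 698.1 -275.2   47.5] 21
side [ 590.1 -289.9   14.4] [ 720.  -238.4   60.5] [ 644.4 -271.1   53.8] 450
```

Run:
```python
from plan import *
plan([(560.5,-230.4,77,18.9,5)])
```

```text
[-0.5,2.5,24.5,0,0,0,-0.5,2.5,25,0,0,0,-0.5,2.5,24.5,0,0,0,-0.5,2.5,25,0,0,0,-1,2.5,24.5,-0.004,0.004,-0.003]
end [ 560.4 -230.7   77.2]
```

```bash
python3 -m creep '[-0.5,2.5,24.5,0,0,0,-0.5,2.5,25,0,0,0,-0.5,2.5,24.5,0,0,0,-0.5,2.5,25,0,0,0,-1,2.5,24.5,-0.004,0.004,-0.003]' 60
python3 -m creep '[0,0,0,0,0,0,0,0,0,0,0,0,0,0,0,0,0,0,0,0,0,0,0,0,0,0,0,0,0,0]' 10 40
```

```text
time_s: 15.55
eef_pos: [0.5604, -0.2304, 0.0778]
ee_rot: [0.581, 0.814, 0.0, 0.001]
ft_force: [-0.1, 0.5, -0.1]
finger_gap: 0.705
finger_force: 0.0
time_s: 16.18
eef_pos: [0.5613, -0.231, 0.0793]
ee_rot: [0.581, 0.814, 0.001, 0.002]
ft_force: [-0.8, 1.4, 7.2]
finger_gap: 0.316
finger_force: 41.0
```

```bash
cat > b.py <<'E'
import numpy as np
def bw(x,y,piv=(564.5,224.),yaw=33.9):
    c,s=np.cos(np.radians(yaw)),np.sin(np.radians(yaw)); return piv[0]+c*x-s*y, piv[1]+s*x+c*y
def wb(X,Y,piv=(564.5,224.),yaw=33.9):
    c,s=np.cos(np.radians(yaw)),np.sin(np.radians(yaw)); X-=piv[0];Y-=piv[1]; return c*X+s*Y,-s*X+c*Y
E
python3 - <<'E'
from plan import *; from b import *
g=bw(-7,-6); print(g)
plan([(561,-231,170,18.9,3),(420,-190,205,18.9,4),(390,-20,205,22,4),(440,140,205,30,4),(*g,205,33.9,3),(*g,205,33.9,2)])
E
```

```text
(np.float64(562.0363846582105), np.float64(215.11571052656996))
[0,0,-30,0,0,0,0,0,-30.5,0,0,0,0,0,-30,0.003,0.002,0,21,-30,-9,0,0,0,21,-30,-8.5,0,0,0]
[21,-30,-9,0,0,0,21.5,-30,-8.5,0,0,0,42.5,6.5,0,0,0,-0.01,42.5,7,0,0,0,-0.01,42.5,7.5,0,0,0,-0.02]
[42.5,8.5,0,0,0,-0.014,32.5,26.5,0,0,0,-0.03,31.5,27.5,0,0,0,-0.04,30.5,29,0,0,0,-0.03,29.5,29.5,0,0,0,-0.04]
[1.5,48,0,0,0,-0.02,0.5,47.5,0,0,0,-0.02,-1,48,0,0,0,-0.028,0,0,0,0,0,0,0,0,0,0,0,0]
end [562.2 215.2 204.8]
```

```bash
python3 -m creep '[0,0,-30,0,0,0,0,0,-30.5,0,0,0,0,0,-30,0.003,0.002,0,21,-30,-9,0,0,0,21,-30,-8.5,0,0,0]'
python3 -m creep '[21,-30,-9,0,0,0,21.5,-30,-8.5,0,0,0,42.5,6.5,0,0,0,-0.01,42.5,7,0,0,0,-0.01,42.5,7.5,0,0,0,-0.02]'
python3 -m creep '[42.5,8.5,0,0,0,-0.014,32.5,26.5,0,0,0,-0.03,31.5,27.5,0,0,0,-0.04,30.5,29,0,0,0,-0.03,29.5,29.5,0,0,0,-0.04]'
python3 -m creep '[1.5,48,0,0,0,-0.02,0.5,47.5,0,0,0,-0.02,-1,48,0,0,0,-0.028,0,0,0,0,0,0,0,0,0,0,0,0]'
python3 - <<'E'
from plan import *; from b import *
np.set_printoptions(precision=1,suppress=True)
im,d,p=snap('wrist','w5.png'); o=readout.get_obs(); print(p['eye']*1000, wb(*np.array(o['eef_pos'])[:2]*1000))
for uv in ((330,100),(330,200)): print(ray(*uv,p,.14)*1000)
P=cloud(d,p)*1000; np.save('pics/w5P.npy',P)
E
```

```text
time_s: 16.8
eef_pos: [0.4895, -0.2101, 0.1866]
ee_rot: [0.581, 0.814, -0.0, -0.001]
ft_force: [0.8, -0.8, -1.8]
finger_gap: 0.314
finger_force: 39.8
time_s: 17.42
eef_pos: [0.3968, -0.0614, 0.2042]
ee_rot: [0.565, 0.825, 0.0, -0.0]
ft_force: [0.1, 0.3, -0.7]
finger_gap: 0.316
finger_force: 39.9
time_s: 18.05
eef_pos: [0.44, 0.1415, 0.2043]
ee_rot: [0.499, 0.866, 0.0, -0.0]
ft_force: [0.4, -0.1, -1.3]
finger_gap: 0.318
finger_force: 39.8
time_s: 18.68
eef_pos: [0.5615, 0.215, 0.2036]
ee_rot: [0.47, 0.883, -0.0, -0.001]
ft_force: [-1.3, -0.0, -1.2]
finger_gap: 0.319
finger_force: 40.1
[517.2 281.3 274.2] (np.float64(-7.708896594031161), np.float64(-5.904144257221121))
[524.3 279.1 140. ]
[547.1 245.9 140. ]
```

View pics/w5.png

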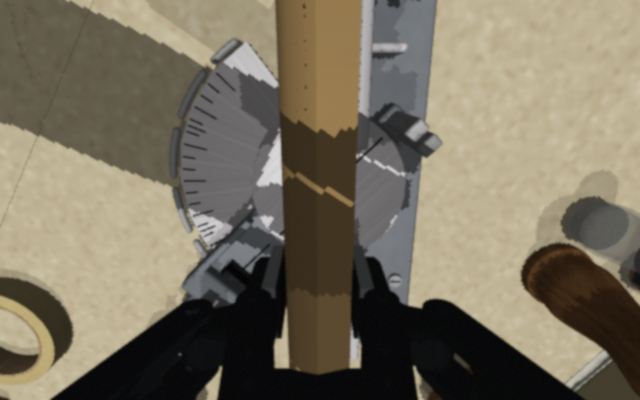

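The strip hangs parallel to the fence, with its centre line at about column 320 and the fence's rear edge keeping the same perspective. The gap finger and left end have room, so I'll lower it.

```bash
python3 -m creep '[0,0,20,0,0,0,0,0,20,0,0,0,0,0,20,0,0,0,0,0,18,0,0,0,0,0,8,0,0,0]'
python3 -m creep '[0,0,4,0,0,0,0,0,1,0,0,0,0,0,1,0,0,0,0,0,0,0,0,0,0,0,0,0,0,0]'
```

```text
time_s: 19.35
eef_pos: [0.5615, 0.215, 0.1172]
ee_rot: [0.47, 0.883, -0.0, -0.001]
ft_force: [-0.2, 0.8, -0.9]
finger_gap: 0.318
finger_force: 40.1
time_s: 19.98
eef_pos: [0.562, 0.2153, 0.1119]
ee_rot: [0.47, 0.883, 0.0, -0.001]
ft_force: [-0.4, -0.0, -1.4]
finger_gap: 0.32
finger_force: 40.0
```

```bash
python3 -m creep '[0,0,1,0,0,0,0,0,1,0,0,0,0,0,0.5,0,0,0,0,0,0,0,0,0,0,0,0,0,0,0]'
python3 -m creep '[0,2,0,0,0,0,0,2,0,0,0,0,0,1.5,0,0,0,0,0,0,0,0,0,0,0,0,0,0,0,0]'
```

```text
time_s: 20.6
eef_pos: [0.562, 0.2153, 0.1093]
ee_rot: [0.47, 0.883, 0.0, -0.001]
ft_force: [-0.4, -0.1, -0.8]
finger_gap: 0.32
finger_force: 40.2
time_s: 21.22
eef_pos: [0.5666, 0.2184, 0.1093]
ee_rot: [0.47, 0.883, 0.0, -0.001]
ft_force: [-0.1, -0.3, 0.9]
finger_gap: 0.319
finger_force: 40.3
```

```bash
python3 -m creep '[0,0,0.5,0,0,0,1.5,0,0,0,0,0,1.5,0,0,0,0,0,1,0,0,0,0,0,0,0,0,0,0,0]'
python3 -m creep '[1,0,0,0,0,0,1,0,0,0,0,0,1,0,0,0,0,0,0,0,0,0,0,0,0,0,0,0,0,0]'
```

```text
time_s: 21.85
eef_pos: [0.5647, 0.2216, 0.1092]
ee_rot: [0.47, 0.883, 0.0, -0.0]
ft_force: [0.3, -1.9, 4.8]
finger_gap: 0.32
finger_force: 41.2
time_s: 22.48
eef_pos: [0.563, 0.2241, 0.1093]
ee_rot: [0.47, 0.883, 0.0, -0.0]
ft_force: [2.0, -2.2, 5.7]
finger_gap: 0.32
finger_force: 41.2
```

```bash
python3 -m creep '[0,1,0,0,0,0,0,1,0,0,0,0,0,1,0,0,0,0,0,0,0,0,0,0,0,0,0,0,0,0]'
```

```text
time_s: 23.1
eef_pos: [0.5649, 0.2258, 0.1092]
ee_rot: [0.47, 0.883, -0.0, -0.001]
ft_force: [-2.5, -2.4, 7.9]
finger_gap: 0.319
finger_force: 41.2
```

```bash
python3 -m creep '[0,1,0,0,0,0,0,0.5,0,0,0,0,0,0,0,0,0,0,0,0,0,0,0,0,0,0,0,0,0,0]'
python3 -m creep '[1,0,0,0,0,0,1,0,0,0,0,0,0,0,0,0,0,0,0,0,0,0,0,0,0,0,0,0,0,0]'
```

```text
time_s: 23.72
eef_pos: [0.5652, 0.2261, 0.1092]
ee_rot: [0.47, 0.883, -0.002, -0.002]
ft_force: [-8.3, -7.5, 13.8]
finger_gap: 0.318
finger_force: 39.9
time_s: 24.35
eef_pos: [0.565, 0.2263, 0.1092]
ee_rot: [0.47, 0.882, -0.002, -0.001]
ft_force: [-4.8, -16.8, 11.6]
finger_gap: 0.313
finger_force: 39.8
```

Contact is made with the fence (about 13 N) and the stop (about 11 N). I'll release and inspect.

```bash
python3 -m creep '[0,0,0,0,0,0,0,0,0,0,0,0,0,0,0,0,0,0,0,0,0,0,0,0,0,0,0,0,0,0]' 45
python3 -m creep '[0,0,-15,0,0,0,0,0,-25,0,0,0,0,0,-35,0,0,0,0,0,-35,0,0,0,0,0,-20,0,0,0]'
python3 - <<'E'
from plan import *; from b import *
np.set_printoptions(precision=1,suppress=True)
W={}
for n in ('wrist','top','side'):
    im,d,p=snap(n,n+'6.png'); P=cloud(d,p)*1000; z=P[...,2]; hsv=cv2.cvtColor(im,cv2.COLOR_RGB2HSV)
    x,y=wb(P[...,0].copy(),P[...,1].copy())
    m=(d>0)&(z>40)&(z<70)&(abs(x)<30)&(y>-100)&(y<140)&(hsv[...,1]>60)&(hsv[...,0]<30)
    t=np.c_[x[m],y[m]].astype(np.float32); print(n,len(t),cv2.minAreaRect(t),np.percentile(z[m],[50,98]))
im=cv2.imread('pics/wrist6.png'); s=cv2.imread('pics/side6.png')[90:215,195:325]; s=cv2.resize(s,(416,400),interpolation=cv2.INTER_CUBIC)
cv2.imwrite('pics/c6.png',np.hstack([im[:,100:484],s]))
E
```

```text
time_s: 24.98
eef_pos: [0.5652, 0.2285, 0.1087]
ee_rot: [0.47, 0.883, 0.0, -0.001]
ft_force: [0.3, -0.3, 0.8]
finger_gap: 0.528
finger_force: 0.0
time_s: 25.6
eef_pos: [0.5657, 0.2283, 0.242]
ee_rot: [0.47, 0.883, 0.001, 0.0]
ft_force: [0.2, -0.2, -0.2]
finger_gap: 0.527
finger_force: 0.0
wrist 9355 ((1.7154598236083984, 23.891387939453125), (202.3325653076172, 27.7465763092041), 89.94829559326172) [62.  63.8]
top 275 ((1.4963302612304688, -31.146282196044922), (90.28801727294922, 29.916095733642578), 89.84736633300781) [59.4 65.5]
side 785 ((-0.03759479522705078, 22.906890869140625), (204.10523986816406, 32.56522750854492), 89.8310775756836) [59.9 65.3]
```

View pics/c6.png

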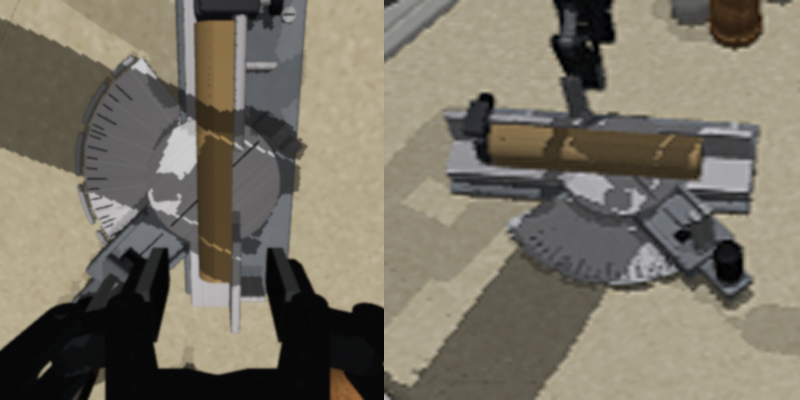

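Both views show the strip seated: its left end is against the stop (top of the wrist view), its back is along the fence, and its yaw matches the base within 0.2°. I'll follow with gentle seating pushes with closed fingers, at the front first and then the right end.

Run:
```python
from plan import *; from b import *
p,M=plan([(*bw(-34,45),180,33.9,2),(*bw(-34,45),112,33.9,3)]); 
print('push +y tool'); p,M=plan([(*bw(-25.5,45),112,33.9,4),(*bw(-25.5,45),112,33.9,1)],p,M)
print('retreat, go right end'); p,M=plan([(*bw(-32,45),112,33.9,1),(*bw(-32,45),165,33.9,2),(*bw(-4,-95),175,33.9,3),(*bw(-4,-95),112,33.9,4)],p,M)
print('push'); plan([(*bw(-4,-88),112,33.9,5)],p,M)
```

```text
[21,-18.5,30,0,0,0,21,-19,30,0.002,-0.001,0,0,0,22.5,0,0,0,0,0,23,0,0,0,0,0,22.5,0,0,0]
end [511.1 242.3 112.1]
push +y tool
[0,2,0,0,0,0,0,2,0,0,0,0,0,2.5,0,0,0,0,0,2,0,0,0,0,0,0,0,0,0,0]
end [518.2 247.  112.1]
retreat, go right end
[0,-6.5,0,0,0,0,0,0,-26.5,0,0,0,0,0,-26.5,0,0,0,-46.5,9.5,-3.5,0,0,0,-46.5,9.5,-3,0,0,0]
[-47,9,-3.5,0,0,0,0,0,16,0,0,0,0,0,15.5,0,0,0,0,0,16,0,0,0,0,0,15.5,0,0,0]
end [614.1 142.8 112.1]
push
[1.5,0,0,0,0,0,1.5,0,0,0,0,0,1.5,0,0,0,0,0,1.5,0,0,0,0,0,1,0,0,0,0,0]
end [610.2 148.6 112.1]
```

```bash
python3 -m creep '[21,-18.5,30,0,0,0,21,-19,30,0,0,0,0,0,22.5,0,0,0,0,0,23,0,0,0,0,0,22.5,0,0,0]' 0
python3 -m creep '[0,2,0,0,0,0,0,2,0,0,0,0,0,2.5,0,0,0,0,0,2,0,0,0,0,0,0,0,0,0,0]'
```

```text
time_s: 26.38
eef_pos: [0.5101, 0.2422, 0.1092]
ee_rot: [0.47, 0.883, -0.001, -0.002]
ft_force: [0.2, -0.8, 0.9]
finger_gap: 0.001
finger_force: 0.0
time_s: 27.0
eef_pos: [0.5178, 0.247, 0.1112]
ee_rot: [0.47, 0.883, -0.0, -0.001]
ft_force: [-2.7, -0.3, 2.6]
finger_gap: -0.006
finger_force: 1.1
```

```bash
python3 -m creep '[0,1,0,0,0,0,0,1,0,0,0,0,0,0,0,0,0,0,0,0,0,0,0,0,0,0,0,0,0,0]'
python3 -m creep '[0,-8.5,0,0,0,0,0,0,-26.5,0,0,0,0,0,-26.5,0,0,0,-46.5,9.5,-3.5,0,0,0,-46.5,9.5,-3,0,0,0]'
python3 -m creep '[-47,9,-3.5,0,0,0,0,0,16,0,0,0,0,0,15.5,0,0,0,0,0,16,0,0,0,0,0,15.5,0,0,0]'
python3 -m creep '[1.5,0,0,0,0,0,1.5,0,0,0,0,0,1.5,0,0,0,0,0,1.5,0,0,0,0,0,1,0,0,0,0,0]'
```

```text
time_s: 27.62
eef_pos: [0.5184, 0.2474, 0.111]
ee_rot: [0.47, 0.883, -0.002, -0.002]
ft_force: [-9.5, -7.2, 9.2]
finger_gap: 0.002
finger_force: 6.7
time_s: 28.25
eef_pos: [0.5809, 0.1762, 0.1708]
ee_rot: [0.47, 0.883, 0.001, -0.0]
ft_force: [0.1, 0.2, 0.3]
finger_gap: 0.001
finger_force: 0.0
time_s: 28.88
eef_pos: [0.6132, 0.1435, 0.1094]
ee_rot: [0.47, 0.883, -0.0, -0.001]
ft_force: [0.0, 0.5, 0.4]
finger_gap: -0.006
finger_force: 0.0
time_s: 29.5
eef_pos: [0.6099, 0.1487, 0.1109]
ee_rot: [0.47, 0.883, 0.0, -0.001]
ft_force: [0.2, -1.2, 0.0]
finger_gap: 0.001
finger_force: 0.5
```

```bash
python3 -m creep '[0.5,0,0,0,0,0,0.5,0,0,0,0,0,0,0,0,0,0,0,0,0,0,0,0,0,0,0,0,0,0,0]'
```

```text
time_s: 30.12
eef_pos: [0.6093, 0.1495, 0.1106]
ee_rot: [0.47, 0.883, 0.0, -0.001]
ft_force: [0.5, -0.6, 1.3]
finger_gap: 0.001
finger_force: 0.5
```

```bash
python3 -m creep '[0.5,0,0,0,0,0,0.5,0,0,0,0,0,0,0,0,0,0,0,0,0,0,0,0,0,0,0,0,0,0,0]'
```

```text
time_s: 30.75
eef_pos: [0.6087, 0.1503, 0.1106]
ee_rot: [0.47, 0.883, 0.0, -0.001]
ft_force: [0.3, -1.4, 0.9]
finger_gap: -0.003
finger_force: 0.5
```

```bash
python3 -m creep '[0.5,0,0,0,0,0,0.5,0,0,0,0,0,0.5,0,0,0,0,0,0,0,0,0,0,0,0,0,0,0,0,0]'
```

```text
time_s: 31.38
eef_pos: [0.6086, 0.1505, 0.1108]
ee_rot: [0.47, 0.883, -0.0, 0.0]
ft_force: [3.8, -7.0, 0.0]
finger_gap: 0.0
finger_force: 4.1
```

```bash
python3 -m creep '[0.5,0,0,0,0,0,0.5,0,0,0,0,0,0,0,0,0,0,0,0,0,0,0,0,0,0,0,0,0,0,0]'
```

```text
time_s: 32.0
eef_pos: [0.6085, 0.1507, 0.111]
ee_rot: [0.47, 0.883, -0.0, 0.001]
ft_force: [6.5, -11.0, -0.5]
finger_gap: -0.004
finger_force: 6.3
```

The strip is seated against the stop at about 13 N. Retreat and do a final check.

```bash
python3 -m creep '[-6,0,0,0,0,0,0,0,-30,0,0,0,0,0,-40,0,0,0,0,0,-40,0,0,0,0,0,-20,0,0,0]'
python3 -m creep '[0,-40,0,0,0,0,0,-40,0,0,0,0,0,-40,0,0,0,0,0,-40,0,0,0,0,0,-40,0,0,0,0]'
python3 - <<'E'
from plan import *; from b import *
np.set_printoptions(precision=1,suppress=True)
for n in ('top','side'):
    im,d,p=snap(n,n+'7.png'); P=cloud(d,p)*1000; z=P[...,2]; hsv=cv2.cvtColor(im,cv2.COLOR_RGB2HSV)
    x,y=wb(P[...,0].copy(),P[...,1].copy())
    m=(d>0)&(z>40)&(z<70)&(abs(x)<30)&(y>-100)&(y<140)&(hsv[...,1]>60)&(hsv[...,0]<30)
    t=np.c_[x[m],y[m]].astype(np.float32); print(n,len(t),cv2.minAreaRect(t),np.percentile(z[m],[50,98]))
t=cv2.imread('pics/top7.png')[120:240,160:400]; s=cv2.imread('pics/side7.png')[90:290,195:435]
cv2.imwrite('pics/c7.png',np.vstack([cv2.resize(t,(480,240)),cv2.resize(s,(420,350))[:, :] if 0 else cv2.resize(s,(480,350))]))
E
```

```text
time_s: 32.62
eef_pos: [0.6109, 0.1477, 0.2429]
ee_rot: [0.47, 0.883, 0.001, -0.0]
ft_force: [0.4, -1.0, -0.4]
finger_gap: 0.001
finger_force: 0.0
time_s: 33.25
eef_pos: [0.4436, 0.0354, 0.2407]
ee_rot: [0.47, 0.883, 0.0, -0.001]
ft_force: [1.3, -0.6, 1.2]
finger_gap: -0.002
finger_force: 0.0
top 694 ((0.7488698959350586, 26.212684631347656), (201.56031799316406, 29.965042114257812), 89.98466491699219) [59.9 65.3]Traceback (most recent call last):
  File "<stdin>", line 7, in <module>
    return _quantile_unchecked(
        a, q, axis, out, overwrite_input, method, keepdims, weights)
    return _ureduce(a,
                    func=_quantile_ureduce_func,
    ...<5 lines>...
                    overwrite_input=overwrite_input,
                    method=method)
    r = func(a, **kwargs)
    result = _quantile(arr,
                       quantiles=q,
    ...<2 lines>...
                       out=out,
                       weights=wgt)
    slices_having_nans = np.isnan(arr[-1, ...])
                                  ~~~^^^^^^^^^
IndexError: index -1 is out of bounds for axis 0 with size 0
```

```bash
python3 -c "
from rig import arm; print(arm.sign_off())"
```

```text
the job is handed in; nothing more can be done
None
```

The job is handed in at about 33 s: the arm is in the right-hand 45° stop with the slide pushed home and locked, and the long strip lies right way up, flat against the fence and up to the length stop. The side camera was blocked for the last check, so the final pose rests on the top camera and the contact forces.

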